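# Fit the drive axle of a rotary grater

## Task

Assemble the rotary grater: pick up the drive axle by its wooden grip and thread it, tapered tip first, through the near bearing hole, the hollow hub of the drum and the far bearing hole, until its brass collar sits flush against the near cheek, then let go. The near cheek is the one on the side where the axle lies. Feel your way and push gently, never forcing the axle against the grater, and leave the salt shaker, the bowl and the jar where they stand.

Things in the scene. Friction and masses are not known exactly. Their poses are not given: they have to be found in the camera images.
- stand: Grater stand, immovable: grey foot 176 x 150 x 14 mm. Origin at its underside, mid-length, 16 mm from mid-width; x from near to far cheek, y sideways (foot y = -59 to 91 mm), z up. On it a clamped carriage plate (152 x 100 mm) bears the head: two white cheeks (72 mm wide, 10 mm thick, top 95 mm above the worktop) and a toothed drum (58 mm diameter, 76 mm long) between them.
- near_zero (a point): Point fixed to the stand: x = -60, y = 0, z = 70 mm, in the near cheek's outer face. The near hole's centre is at this height, 4 to 28 mm from here towards the stand's +y; where is not reported: feel or look. The head may also stand askew, turned up to 0.15 rad either way about the upright line through the near hole (not reported). The clamps do not yield to gentle pushing.
- far_zero (a point): Point fixed to the stand: x = 60, y = 0, z = 70 mm (the line near_zero to far_zero is the stand's x). Along the head's own bore line, from the near cheek's outer face: near hole 0 to 10 mm, drum hub 18 to 102 mm (bore 17 mm), far hole 110 to 120 mm. Both brass-ringed holes are 14.5 mm in diameter. All three are exactly in line, level, 70 mm above the worktop.
- axle_grip (a point): Centre of the wooden grip of the loose axle (0.1 to 0.2 kg): grip 60 mm long (x), 20 mm wide (y), 44 mm high (z), lying with its centre 22 mm above the worktop. x points along the axle to the tip; the rod's line passes through this point. Front of the grip at x = 30 mm, then a brass collar. When the collar sits home this point is 36 mm before the near cheek's face, 70 mm up.
- axle_tip (a point): Foremost point of the axle, 178 mm from the grip's centre along the axle's x. Measured from the grip's centre: brass collar 26 mm in diameter at x = 30 to 36 mm, steel rod 12 mm in diameter at x = 36 to 172 mm, then a taper to 9 mm diameter at x = 178 mm. Axes as axle_grip.
- salt: Salt shaker, 43 mm diameter, 105 mm high, a bystander; origin at the centre of its underside.
- bowl: Small steel bowl, 72 mm diameter, 34 mm high, a bystander; origin at the centre of its underside.
- jar: Glass jar with a black lid, 66 mm diameter, 82 mm high, a bystander; origin at the centre of its underside.
- axle: The whole axle; origin under the centre of its grip on the grip's underside (22 mm below axle_grip), axes as axle_grip.

How it is judged (in metres and radians):
On the way, in this order (a step that is already met when the one before it is completed fails the run):
1. the tip is inside the near bearing, level and in line (x of axle_tip in the frame of stand above -0.052 m and z of axle_tip in the frame of stand between 0.062 and 0.078 m and angle between the x axis of axle_grip and the x axis of stand, either way round below 0.26 rad and y of axle_tip in the frame of stand between -0.02 and 0.052 m), for 0.05 s.
2. the tip has passed the hub and comes out of the far bearing (x of axle_tip in the frame of stand above 0.062 m and z of axle_tip in the frame of stand between 0.064 and 0.076 m and angle between the x axis of axle_grip and the x axis of stand, either way round below 0.22 rad and y of axle_tip in the frame of stand between -0.02 and 0.052 m), for 0.05 s.
At the end, for the whole second after the job is handed in: The axle lies at rest through both bearings and the hub: along the stand's x within 0.19 rad, grip centre and tip within 5 mm of the bearings' height, tip out of the far cheek at y = -20 to 52 mm of the stand, collar within 3 mm of the near cheek (x of axle_grip in the frame of stand between -0.099 and -0.093 m and z of axle_grip in the frame of stand between 0.065 and 0.075 m and x of axle_tip in the frame of stand above 0.078 m and z of axle_tip in the frame of stand between 0.065 and 0.075 m and y of axle_tip in the frame of stand between -0.02 and 0.052 m and angle between the x axis of axle_grip and the x axis of stand, either way round below 0.19 rad and linear speed of axle below 0.02 m/s); the robot touches nothing.
It fails at once if the axle is pushed against the grater with more than 25 N (contact force between axle and stand above 25 N).
It fails at once if the salt shaker is moved more than 20 mm (distance of salt from where it was at the start of the episode above 0.02 m).
It fails at once if the bowl is moved more than 20 mm (distance of bowl from where it was at the start of the episode above 0.02 m).
It fails at once if the jar is moved more than 20 mm (distance of jar from where it was at the start of the episode above 0.02 m).
It also fails if it takes over 72 s, if anything falls off the work surface, if the arm or the gripper's body presses on something with over 40 N, if the wrist force passes 120 N, or if a joint passes its speed limit or range.

## Robot

A 6-joint arm with a two-finger parallel gripper is mounted at the origin on a cart in front of the work surface, level with it; the furniture and walls round the work are solid. World frame = base frame: x ahead of the robot, y to its left, z up, the work surface at z = 0. Lengths are in mm, angles in degrees, forces in N, time in s.
With the tool pointing down it reaches from about 350 to 850 mm from the base axis. Payload 8.1 kg.
Tool frame: the origin (TCP) lies midway between the tips of the shut fingers; the grasp point (between the pads) lies grip_depth behind it (grip_depth is the distance from the TCP to the grasp point, in mm); z points along the fingers, y is the line along which they close (so a half turn about z gives the same grasp; the last joint's range is limited). The gripper opens to 85 mm and grips with 20 to 120 N. Pads are 22 mm wide; open, the fingers measure 114 mm over their backs; the gripper's body (76 mm by 85 mm) begins 54 mm behind the grasp point. The pads swing forward as they close: fully open they stand 13 mm farther back than shut.
Start: joints at [-70.038, 7.471, 85.268, -0, 87.261, -4.893], TCP at [252.213, -544.421, 231.292] pointing down, gripper open.
Joint ranges: [-169.43, 169.43], [-51.17, 129.36], [1.28, 143.12], [-76.62, 256.62], [0, 156.53], [-152.29, 152.29]. Speed limits (degrees/s): [136.94, 136.94, 159.86, 180, 180, 180].

## Interface

Orientations are given as [roll, pitch, yaw] about the fixed x, y, z axes, in that order (R = Rz(yaw) Ry(pitch) Rx(roll)).
In Python, from bench import sense, snapshot, hand_in, grip_depth gives the robot as it stands. The module is installed in compiled form; this text tells all that it offers.
- The arm moves only by the tool apply_moves, never from a script. Its argument "series" is text: rows parted by semicolons, each of 5 numbers parted by spaces: the shift along the tool's x, y, z each as a share of 0.3 m, from -1 to 1, then the turn about the tool's z as a share of 2 rad, from -1 to 1, then the gripper's target within -1 to 1 (shut at 1, half-way at 0, fully open at -1). In form: tx ty tz twist gripper; .... A call has 1 to 5 rows; each row shifts and turns the commanded pose from where the row before left it, along the tool's axes as they then stand; what a row does not reach is not made up. A row lasts 1/12 s, in which the tool goes at most 41.7 mm and 7.16 degrees, less where a joint would pass 70% of its speed; a pose out of reach is approached as far as the arm can. A call with a number of a shift or a turn outside -1 to 1 is refused whole. A call with a gripper value outside its range is refused whole. The fingers move at their own pace and stop on an object; "squeeze" is the grip in N (left out, the last holds). Time passes only in rows, so rows that do not move let the fingers close. It gives the time, the measured TCP pose, the force, the opening and the grip force at its end, in the units of the state.
- sense(): the state, without advancing time (a new reading comes with each control period).
- snapshot(name): name is "scene" or "top" or "wrist"; returns a dict with "frame" (420x560x3 uint8, blue, green, red), "depth" (420x560 float32, mm along the optical axis (not along the pixel's ray), 0 where there is no reading), "intrinsics" (3x3 intrinsics, pixels), "dist" ([k1, k2, p1, p2, k3] as OpenCV has them; the pictures are not rectified), "extrinsics" (4x4, takes a point from camera to world coordinates); the wrist camera has in their place "tool_from_camera" (4x4, takes a point from camera to tool coordinates, whose origin is the TCP and whose axes are the flange's). Camera axes: x right, y down, z forward; pixel columns grow to the right and rows downward; lengths in mm; the calibration is good to about 2 mm. A picture is of the moment at which its call begins: read the wrist's pose just before it.
- hand_in(): hands the job in; it is judged then, once.
The state is a dict: "time": time; "joint_pos": joint angles; "qd": joint speeds; "joint_efforts": joint torques, N m; "tool_pos": TCP position; "tcp_rot": TCP orientation; "ft_force": force on the tool from outside, world axes, zero at the start; "wrist_torque": the same for the moment, N m; "finger_gap": finger opening in mm; "grip_force": force on a finger pad.
Only numpy, scipy, OpenCV 4.12 (cv2) and the standard library are available. Lean on these libraries where they do the work, as an engineer would, in place of code of your own. Each camera call takes 0.05 s, during which the arm holds its last target. There are 200 camera calls.

## Working session

There is one attempt and no reset: what is moved stays moved. The work goes in short steps, Python scripts to look and compute and a tool call to move; the robot and the scene stay as the last step left them, time stands still between calls to the robot, and variables do not carry over. Pictures are saved under pics/ and viewed, at most 10 in all, crops included, and the job is handed in when it is done.

Besides the shell and the picture viewer there is one more tool, called after ">>>" in YAML: its name, and indented under it one key for each argument. apply_moves: Moves the arm, as the interface text tells. Its arguments: {"type":"object","properties":{"series":{"type":"string"},"squeeze":{"type":"number"}},"required":["series"]}

```bash
mkdir -p pics; python3 - <<'E'
from bench import sense, snapshot, grip_depth
import cv2,numpy as np,pickle
print(sense(),grip_depth)
for n in("scene","top"):
    s=snapshot(n);pickle.dump(s,open(n+'.pkl','wb'));cv2.imwrite(f'pics/{n}0.png',s['frame']);print(n,s['intrinsics'].round(1).tolist(),s['dist'],s['extrinsics'].round(3).tolist())
s=snapshot("wrist");print(s['tool_from_camera'].round(3).tolist())
E
```

```text
{'time': 0.0, 'joint_pos': array([-7.00363489e+01,  7.51519511e+00,  8.53281915e+01, -1.74023508e-03,
        8.72620103e+01, -4.89238097e+00]), 'qd': array([-0.06484278,  0.05818347,  0.08123826,  0.04488109, -0.00359926,
       -0.02294022]), 'joint_efforts': array([ 2.73893005e-03, -5.69383013e+01, -5.00560176e+01,  2.42532060e-04,
        1.46260142e-02, -2.67733560e-05]), 'tool_pos': array([ 252.03391704, -543.89895876,  230.25395382]), 'tcp_rot': array([-1.79894839e+02, -7.25694834e-03,  2.48561102e+01]), 'ft_force': array([-0.06924127, -0.36452867,  0.14216975]), 'wrist_torque': array([-0.03497193,  0.0160697 , -0.02715179]), 'grip_force': 0.0, 'finger_gap': 84.99561055162143} 18.700000000000003
scene [[424.7, 0.0, 283.1], [0.0, 424.7, 207.5], [0.0, 0.0, 1.0]] [0.02676354 0.         0.         0.         0.        ] [[0.883, -0.336, 0.327, 308.361], [-0.469, -0.636, 0.613, -381.858], [0.003, -0.694, -0.72, 690.313], [0.0, 0.0, 0.0, 1.0]]
top [[536.8, 0.0, 278.3], [0.0, 536.8, 216.2], [0.0, 0.0, 1.0]] [-0.06645954  0.          0.          0.          0.        ] [[0.026, -0.993, 0.115, 486.556], [-0.999, -0.023, 0.029, 122.11], [-0.026, -0.115, -0.993, 1151.465], [0.0, 0.0, 0.0, 1.0]]
[[0.0, -0.953, -0.302, 77.573], [1.0, 0.0, 0.0, 0.75], [0.0, -0.302, 0.953, -140.902], [0.0, 0.0, 0.0, 1.0]]
```

View pics/scene0.png

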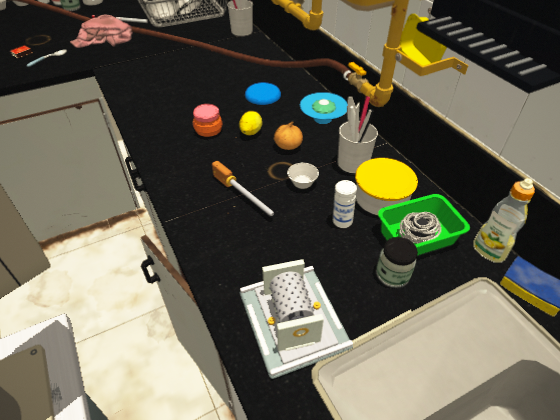

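View pics/top0.png

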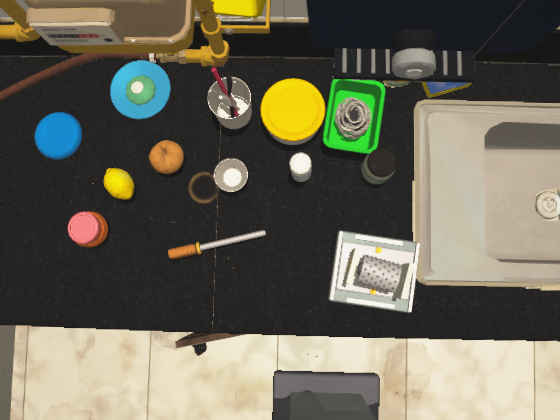

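The top view shows the axle's grip at about (184,250) with its tip at (265,234). The stand is around (375,272), and its near cheek is the left one at about (349,268). The salt shaker (300,167), bowl (231,176) and jar (378,166) stand on the far side of the axle's path.

```bash
cat > h.py <<'E'
import cv2,numpy as np,pickle
def rays(s,uv,T=None):
    T=s['extrinsics'] if T is None else T
    p=cv2.undistortPoints(np.float64(uv).reshape(-1,1,2),s['intrinsics'],s['dist'])[:,0]
    d=np.c_[p,np.ones(len(p))]
    return T[:3,3],d@T[:3,:3].T,d
def onz(s,uv,z,T=None):
    o,d,_=rays(s,uv,T); return o+d*((z-o[2])/d[:,2])[:,None]
def cloud(s,T=None):
    v,u=np.nonzero(s['depth']>0); o,d,_=rays(s,np.c_[u,v],T)
    return o+d*s['depth'][v,u][:,None],np.c_[u,v]
def world_from_cam(st,s):
    from scipy.spatial.transform import Rotation as R
    T=np.eye(4);T[:3,:3]=R.from_euler('xyz',st['tcp_rot'],degrees=True).as_matrix();T[:3,3]=st['tool_pos'];return T@s['tool_from_camera']
E
python3 - <<'E'
from h import *
for n in("top","scene"):
    s=pickle.load(open(n+'.pkl','rb'));P,uv=cloud(s);f=s['frame'];hsv=cv2.cvtColor(f,cv2.COLOR_BGR2HSV)
    c=hsv[uv[:,1],uv[:,0]]
    # axle
    roi=(P[:,2]>8)&(P[:,2]<60)&(P[:,0]>330)&(P[:,0]<520)&(P[:,1]>70)&(P[:,1]<360)
    m=np.zeros(f.shape[:2],np.uint8);m[uv[roi][:,1],uv[roi][:,0]]=255
    k,l,stt,_=cv2.connectedComponentsWithStats(m)
    for i in range(1,k):
        if stt[i,4]>60:
            q=P[l[uv[:,1],uv[:,0]]==i];cc=q.mean(0);print(n,'blob',stt[i].tolist(),cc.round(1),q.min(0).round(0),q.max(0).round(0))
    # cheeks and foot
    ch=(P[:,2]>90)&(P[:,2]<101)&(P[:,0]>280)&(P[:,0]<460)&(P[:,1]>-180)&(P[:,1]<30)
    m=np.zeros(f.shape[:2],np.uint8);m[uv[ch][:,1],uv[ch][:,0]]=255
    k,l,stt,_=cv2.connectedComponentsWithStats(m)
    for i in range(1,k):
        if stt[i,4]>15:
            q=P[l[uv[:,1],uv[:,0]]==i];print(n,'cheek',len(q),q[:,2].mean(),cv2.minAreaRect(np.float32(q[:,:2])),cv2.boxPoints(cv2.minAreaRect(np.float32(q[:,:2]))).round(1).tolist())
    ft=(P[:,2]>7)&(P[:,2]<24)&(P[:,0]>270)&(P[:,0]<480)&(P[:,1]>-220)&(P[:,1]<70)
    m=np.zeros(f.shape[:2],np.uint8);m[uv[ft][:,1],uv[ft][:,0]]=255
    k,l,stt,_=cv2.connectedComponentsWithStats(m);i=1+stt[1:,4].argmax()
    cc=max(cv2.findContours(np.uint8(l==i),0,1)[0],key=cv2.contourArea)
    q=onz(s,cc[:,0],14);r=cv2.minAreaRect(np.float32(q[:,:2]));print(n,'foot',r,cv2.boxPoints(r).round(1).tolist())
    # bystander tops
    for nm,b in(("salt",(90,115)),("jar",(70,95)),):
        t=(P[:,2]>b[0])&(P[:,2]<b[1])&(P[:,0]>440)&(P[:,0]<620)&(P[:,1]>-180)&(P[:,1]<120);print(n,nm,np.median(P[t],0).round(0),t.sum())
    np.set_printoptions(suppress=True)
    crop=f[220:320,320:430] if n=="top" else f[250:380,235:360]
    cv2.imwrite(f'pics/c_{n}.png',cv2.resize(crop,None,fx=4.5,fy=4.5,interpolation=cv2.INTER_CUBIC))
E
```

```text
top cheek 22 94.82663764602029 ((456.8761901855469, -93.91478729248047), (5.993844032287598, 11.425524711608887), 0.11039375513792038) [[453.8999938964844, -88.19999694824219], [453.8999938964844, -99.5999984741211], [459.8999938964844, -99.5999984741211], [459.8999938964844, -88.19999694824219]]
top foot ((451.2126159667969, -44.15544891357422), (178.0299530029297, 56.5323600769043), 89.74252319335938) [[422.5, -133.0], [479.1000061035156, -133.3000030517578], [479.8999938964844, 44.70000076293945], [423.29998779296875, 45.0]]
top salt [501. -50.  96.] 1166
top jar [500. -47.  90.] 967
scene cheek 29 93.72333581960646 ((456.26904296875, -94.91173553466797), (10.672725677490234, 6.2083330154418945), 89.31863403320312) [[453.1000061035156, -100.19999694824219], [459.29998779296875, -100.30000305175781], [459.3999938964844, -89.5999984741211], [453.20001220703125, -89.5]]
scene foot ((460.99102783203125, -45.68486022949219), (181.1693115234375, 59.545989990234375), 83.21092987060547) [[420.70001220703125, -132.10000610351562], [479.79998779296875, -139.1999969482422], [501.29998779296875, 40.70000076293945], [442.1000061035156, 47.79999923706055]]
scene salt [500. -55.  95.] 1532
scene jar [493. -61.  89.] 1924
```

View pics/c_top.png

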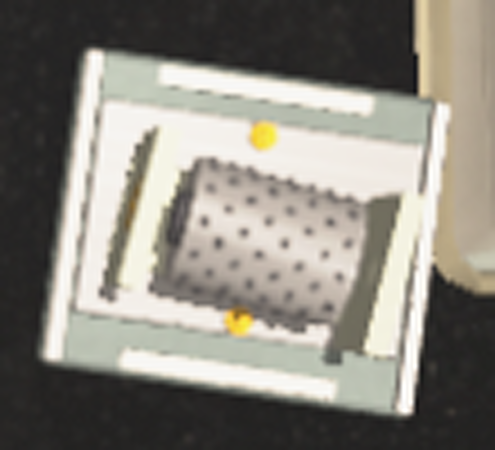

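The crop shows the foot as a clear tilted rectangle. The near cheek top is the pale strip from about (165,130) to (130,290), and the far one runs from (410,195) to (380,355), so the head is slightly askew. My region bounds were off, so I'm redoing the measurement with corrected ones.

```bash
python3 - <<'E'
from h import *
def comp(m): 
    k,l,st,_=cv2.connectedComponentsWithStats(m);return k,l,st
for n in("top","scene"):
    s=pickle.load(open(n+'.pkl','rb'));P,uv=cloud(s);f=s['frame']
    Z=np.zeros(f.shape[:2]+(3,));Z[uv[:,1],uv[:,0]]=P
    X,Y,H=Z[...,0],Z[...,1],Z[...,2]
    k,l,st=comp(np.uint8((H>6)&(H<60)&(X>440)&(X<640)&(Y>100)&(Y<420)))
    for i in range(1,k):
        if st[i,4]>60: q=Z[l==i];print(n,'axle?',st[i].tolist(),q.mean(0).round(0),q.max(0).round(0))
    k,l,st=comp(np.uint8((H>90)&(H<101)&(X>400)&(X<600)&(Y>-190)&(Y<60)))
    for i in range(1,k):
        if st[i,4]>40:
            q=Z[l==i];r=cv2.minAreaRect(np.float32(q[:,:2]));print(n,'cheek',len(q),q[:,2].mean().round(1),np.round(r[0],1),np.round(r[1],1),round(r[2],1),cv2.boxPoints(r).round(1).tolist())
    k,l,st=comp(np.uint8((H>7)&(H<110)&(X>380)&(X<610)&(Y>-210)&(Y<70)))
    i=1+st[1:,4].argmax()
    cc=max(cv2.findContours(np.uint8(l==i),0,1)[0],key=cv2.contourArea)
    q=onz(s,cc[:,0],14);r=cv2.minAreaRect(np.float32(q[:,:2]));print(n,'foot',np.round(r[0],1),np.round(r[1],1),round(r[2],2),cv2.boxPoints(r).round(1).tolist())
# axle by colour in both
    hsv=cv2.cvtColor(f,cv2.COLOR_BGR2HSV)
    m=cv2.inRange(hsv,(5,120,90),(16,255,255))&np.uint8((X>440)&(X<640)&(Y>230)&(Y<420)&(H<80))*255
    k,l,st=comp(m)
    for i in range(1,k):
        if st[i,4]>80:
            q=Z[l==i];print(n,'orange',st[i].tolist(),q.min(0).round(0),q.max(0).round(0)); t=q[q[:,2]>38];r=cv2.minAreaRect(np.float32(t[:,:2]));print(' top',t.mean(0).round(1),np.round(r[0],1),np.round(r[1],1),round(r[2],1))
E
```

```text
top axle? [168, 231, 98, 28, 726] [551. 298.  32.] [586. 383.  49.]
top cheek 194 94.5 [514.    3.8] [10.4 71.9] 76.0 [[477.8999938964844, 7.5], [547.5999755859375, -9.899999618530273], [550.2000122070312, 0.20000000298023224], [480.3999938964844, 17.600000381469727]]
top cheek 725 96.0 [500.9 -49. ] [75.1 44.8] 76.1 [[470.1000061035156, -80.0999984741211], [513.5999755859375, -90.9000015258789], [531.7000122070312, -18.0], [488.1000061035156, -7.199999809265137]]
top cheek 213 94.7 [ 488.6 -101.6] [11.  72.2] 75.4 [[452.29998779296875, -97.80000305175781], [522.0999755859375, -116.0999984741211], [524.9000244140625, -105.4000015258789], [455.1000061035156, -87.0999984741211]]
top foot [525.7 -64.5] [202.2 190.2] 82.5 [[418.20001220703125, -152.3000030517578], [606.7000122070312, -177.10000610351562], [633.0999755859375, 23.399999618530273], [444.6000061035156, 48.20000076293945]]
top orange [168, 244, 29, 15, 282] [523. 324.  -4.] [555. 390.  49.]
 top [536.7 354.1  42.8] [536.8 354.2] [19.9 60.3] 14.3
scene axle? [212, 161, 62, 55, 621] [549. 299.  28.] [586. 380.  45.]
scene cheek
[... 229 characters left out ...]
7.  43.3] 74.7 [[471.1000061035156, -80.80000305175781], [512.7999877929688, -92.19999694824219], [533.0999755859375, -18.0], [491.29998779296875, -6.599999904632568]]
scene cheek 323 93.7 [ 488.5 -102.7] [11.7 71.9] 75.6 [[452.20001220703125, -99.4000015258789], [521.7999877929688, -117.30000305175781], [524.7000122070312, -106.0], [455.1000061035156, -88.0999984741211]]
scene foot [512.4 -38.4] [213.5 158.6] 82.69 [[420.20001220703125, -134.1999969482422], [577.5, -154.39999389648438], [604.5999755859375, 57.400001525878906], [447.29998779296875, 77.5999984741211]]
scene orange [212, 161, 20, 26, 268] [522. 323.  -1.] [552. 420.  45.]
 top [536.7 350.3  41.8] [537.6 351.2] [19.3 59.1] 16.7
```

>>> apply_moves:
  series: "0.0971 -0.0844 0 0 -1;0.0971 -0.0844 0 0 -1;0.0971 -0.0844 0 0 -1;0.0971 -0.0844 0 0 -1;0.0971 -0.0844 0 0 -1"

```text
time: 0.57
tool_pos: [331.3, -366.6, 230.9]
tcp_rot: [-180.0, -0.0, 24.8]
ft_force: [1.6, -0.7, 0.1]
finger_gap: 85.5
grip_force: 0.0
```

>>> apply_moves:
  series: "0.0971 -0.0844 0 0 -1;0.0971 -0.0844 0 0 -1;0.0971 -0.0844 0 0 -1;0.0971 -0.0844 0 0 -1;0.0971 -0.0844 0 0 -1"

```text
time: 0.98
tool_pos: [410.3, -190.4, 231.2]
tcp_rot: [180.0, -0.0, 24.8]
ft_force: [0.2, 0.0, -0.3]
finger_gap: 85.5
grip_force: 0.0
```

>>> apply_moves:
  series: "0.0971 -0.0844 0 0 -1;0.0971 -0.0844 0 0 -1;0.0971 -0.0844 0 0 -1;0.0971 -0.0844 0 0 -1;0.0971 -0.0844 0 0 -1"

```text
time: 1.4
tool_pos: [489.3, -14.1, 231.2]
tcp_rot: [180.0, -0.0, 24.9]
ft_force: [0.9, -1.0, 0.3]
finger_gap: 85.3
grip_force: 0.0
```

>>> apply_moves:
  series: "0.0971 -0.0844 0 0 -1;0.0971 -0.0844 0 0 -1;0.0971 -0.0844 0 0 -1;0 0 0 -0.056 -1;0 0 0 -0.056 -1"

```text
time: 1.82
tool_pos: [536.4, 91.9, 230.4]
tcp_rot: [-179.9, 0.1, 38.2]
ft_force: [-0.2, 0.3, -0.2]
finger_gap: 85.4
grip_force: 0.0
```

>>> apply_moves:
  series: "0 0 0 -0.056 -1;0 0 0 -0.056 -1;0 0 0 -0.056 -1;0 0 0 -0.056 -1;0 0 0 -0.056 -1"

```text
time: 2.23
tool_pos: [536.2, 89.6, 230.9]
tcp_rot: [-180.0, 0.0, 70.1]
ft_force: [0.8, -0.6, 0.1]
finger_gap: 85.2
grip_force: 0.0
```

>>> apply_moves:
  series: "0 0 0.111 -0.056 -1;0 0 0.111 0 -1;0 0 0.111 0 -1;0 0 0 0 -1;0 0 0 0 -1"

```text
time: 2.65
tool_pos: [534.4, 89.4, 129.5]
tcp_rot: [-179.7, 0.1, 76.2]
ft_force: [-0.0, -0.5, 1.6]
finger_gap: 85.6
grip_force: 0.0
```

```bash
python3 - <<'E'
from bench import sense,snapshot
from h import *
st=sense();s=snapshot("wrist");pickle.dump((st,s),open('w1.pkl','wb'));cv2.imwrite('pics/w1.png',s['frame']);print(st['tool_pos'],st['tcp_rot'],s['intrinsics'])
E
```

```text
[534.37520275  89.36673052 129.45587697] [-1.79701154e+02  9.67494151e-02  7.61873260e+01] [[332.33757128   0.         282.17420329]
 [  0.         332.33757128 206.49424459]
 [  0.           0.           1.        ]]
```

View pics/w1.png

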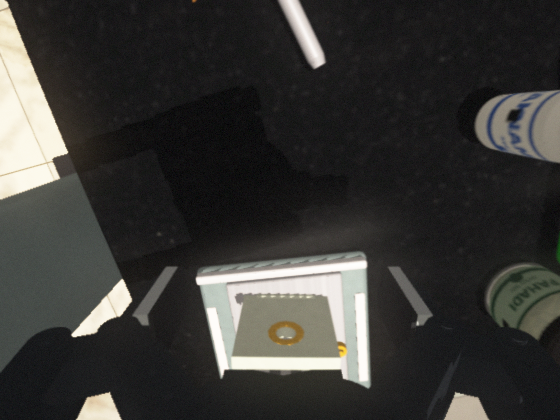

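The wrist view shows the near cheek's outer face, with the brass-ringed hole at about (286,333) and the cheek's upper outer edge at about (232–341,358).

```bash
python3 - <<'E'
from h import *
st,s=pickle.load(open('w1.pkl','rb'));T=world_from_cam(st,s);f=s['frame'];hsv=cv2.cvtColor(f,cv2.COLOR_BGR2HSV)
m=cv2.inRange(hsv,(10,90,60),(30,255,255));m[:315]=0;m[350:]=0;m[:,:262]=0;m[:,:310][:,:0]=0;m[:,312:]=0
c=max(cv2.findContours(m,0,1)[0],key=cv2.contourArea);e=cv2.fitEllipse(c);print('ring',e)
h=m.copy();cv2.drawContours(h,[c],-1,255,-1);h=h&~m;c2=max(cv2.findContours(h,0,1)[0],key=cv2.contourArea);e2=cv2.fitEllipse(c2);print('inner',e2)
for x in(e[0],e2[0]):print('hole',onz(s,[x],70,T))
P,uv=cloud(s,T);Z=np.zeros(f.shape);Z[uv[:,1],uv[:,0]]=P
print('depth at ring',np.median(Z[m>0],0))
# near face plane from depth
q=P[(P[:,2]>35)&(P[:,2]<90)&(uv[:,1]>300)&(uv[:,1]<354)&(uv[:,0]>240)&(uv[:,0]<332)]
n=np.linalg.svd(q-q.mean(0))[2][2];print('face n',n,np.degrees(np.arctan2(n[1],n[0])),q.mean(0),len(q), 'offset from ring',)
# foot top corners
fm=np.uint8((Z[...,2]>8)&(Z[...,2]<25)&(Z[...,1]<120)&(Z[...,0]>380)&(Z[...,0]<620));c=max(cv2.findContours(fm,0,1)[0],key=cv2.contourArea)
print(cv2.approxPolyDP(c,4,True)[:,0].tolist())
t=P[(P[:,2]>91)&(P[:,2]<99)&(P[:,1]>-25)&(P[:,1]<40)];print('cheek top',cv2.minAreaRect(np.float32(t[:,:2])),t.mean(0))
# rod tip
r=P[(P[:,2]>12)&(P[:,2]<60)&(P[:,1]>120)&(P[:,0]>500)&(P[:,0]<620)];print('tip y min',r[r[:,1].argmin()],r.mean(0))
for uvp in([198,268],[367,253],[370,387]):print(uvp,onz(s,[uvp],14,T).round(1))
E
```

```text
ring ((285.5989074707031, 332.7617492675781), (23.446470260620117, 35.38161849975586), 91.95191192626953)
inner ((285.5746765136719, 332.781982421875), (11.0825834274292, 19.154563903808594), 90.97998046875)
hole [[517.4266094    8.36772727  70.        ]]
hole [[517.405377     8.35461451  70.        ]]
depth at ring [517.5478299    8.30563874  69.80883413]
face n [ 0.24598436  0.96917896 -0.01355871] 75.75864937420697 [517.34628009   7.59129999  64.44668573] 4297 offset from ring
[[362, 253], [199, 269], [195, 279], [220, 378], [224, 368], [246, 368], [230, 367], [244, 297], [326, 298], [337, 344], [346, 349], [339, 363], [343, 378], [368, 387]]
cheek top ((515.4409790039062, 3.0961904525756836), (12.118207931518555, 71.99263763427734), 75.30658721923828) [515.66286067   4.0579619   93.10494676]
tip y min [579.57595636 180.35941502  23.16251775] [576.48435725 204.04564131  24.90661253]
[198, 268] [[449.3  47.9  14. ]]
[367, 253] [[593.4  27.6  14. ]]
[370, 387] [[ 573.3 -118.9   14. ]]
```

>>> apply_moves:
  series: "0.122 -0.0287 0 0 -1;0.122 -0.0287 0 0 -1;0.122 -0.0287 0 0 -1;0.122 -0.0287 0 0 -1;0.122 -0.0287 0 0 -1"

```text
time: 3.12
tool_pos: [540.2, 280.0, 135.6]
tcp_rot: [179.7, -0.2, 76.2]
ft_force: [0.6, -0.1, -0.7]
finger_gap: 85.2
grip_force: 0.0
```

>>> apply_moves:
  series: "0.122 -0.0287 0 0 -1;0.122 -0.0287 0 0 -1;0 0 0 -0.0612 -1;0 0 0 -0.0612 -1;0 0 0 -0.0612 -1"

```text
time: 3.53
tool_pos: [540.5, 354.8, 135.2]
tcp_rot: [179.7, -0.1, 97.7]
ft_force: [-0.3, 0.7, 0.1]
finger_gap: 85.4
grip_force: 0.0
```

>>> apply_moves:
  series: "0 0 0 -0.0612 -1;0 0 0 0 -1;0 0 0 0 -1;0 0 0 0 -1"

```text
time: 3.87
tool_pos: [540.0, 353.1, 133.4]
tcp_rot: [179.8, -0.0, 104.0]
ft_force: [0.1, 0.2, -0.1]
finger_gap: 84.8
grip_force: 0.0
```

```bash
python3 - <<'E'
from bench import sense,snapshot
from h import *
st=sense();s=snapshot("wrist");pickle.dump((st,s),open('w2.pkl','wb'));f=s['frame'];cv2.imwrite('pics/w2.png',f);print(st['tool_pos'],st['tcp_rot'])
T=world_from_cam(st,s);P,uv=cloud(s,T);hsv=cv2.cvtColor(f,cv2.COLOR_BGR2HSV)
a=(P[:,0]>480)&(P[:,0]<620)&(P[:,1]>150)&(P[:,1]<420)
t=P[a&(P[:,2]>39)&(P[:,2]<50)];r=cv2.minAreaRect(np.float32(t[:,:2]));print('grip top',r,t.mean(0),len(t))
q=P[a&(P[:,2]>22)&(P[:,2]<34)&(P[:,1]<300)]
vx=cv2.fitLine(np.float32(q[:,:2]),cv2.DIST_HUBER,0,.01,.01).ravel();print('rod',vx,np.degrees(np.arctan2(vx[1],vx[0])),q[:,1].min(),q[:,1].max(),q[q[:,1].argmin()])
E
```

```text
[540.03196101 353.14333374 133.4087666 ] [ 1.79847577e+02 -3.99161314e-02  1.03993459e+02]
grip top ((538.59814453125, 353.79901123046875), (18.459083557128906, 57.41615295410156), 15.191987991333008) [538.23700594 355.06220979  41.6565026 ] 1711
rod [ 2.5420436e-01 -9.6715051e-01  5.6602466e+02  2.4838725e+02] -75.27355 186.62085830842727 299.9980906857336 [576.19714733 186.62085831  22.25586805]
```

View pics/w2.png

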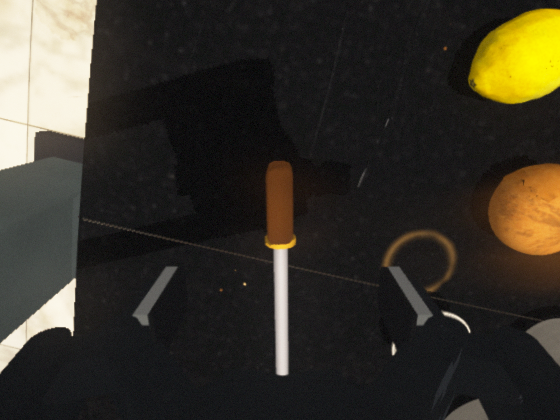

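The view shows the grip from (267,163) to (293,240), the collar at (280,241) and the rod running down to the tip at (282,374). It is nearly centred between the fingers.

>>> apply_moves:
  series: "0.003 -0.0045 0 -0.0087 -1;0 0 0.1 0 -1;0 0 0.1 0 -1;0 0 0.1 0 -1;0 0 0.05 0 -1"
  squeeze: 80

```text
time: 4.33
tool_pos: [535.2, 352.0, 22.3]
tcp_rot: [-179.7, 0.1, 105.2]
ft_force: [-0.5, -0.5, -0.6]
finger_gap: 85.5
grip_force: 0.0
```

>>> apply_moves:
  series: "0 0 0 0 -1;0 0 0 0 -1;0 0 0 0 -1;0 0 0 0 -1"

```text
time: 4.67
tool_pos: [539.3, 354.2, 29.3]
tcp_rot: [179.8, -0.1, 105.2]
ft_force: [-0.3, -0.2, 0.4]
finger_gap: 85.7
grip_force: 0.0
```

>>> apply_moves:
  series: "0 0 0 0 -1"

```text
time: 4.75
tool_pos: [539.1, 354.1, 28.9]
tcp_rot: [179.8, -0.0, 105.2]
ft_force: [0.5, 0.2, -0.5]
finger_gap: 85.2
grip_force: 0.0
```

>>> apply_moves:
  series: "0 0 0 0 -1"

```text
time: 4.83
tool_pos: [538.6, 353.8, 28.2]
tcp_rot: [179.8, -0.0, 105.2]
ft_force: [-0.6, -0.3, 0.5]
finger_gap: 85.6
grip_force: 0.0
```

>>> apply_moves:
  series: "0 0 0 0 -1;0 0 0 0 -1;0 0 0 0 -1"

```text
time: 5.08
tool_pos: [537.6, 353.3, 26.7]
tcp_rot: [180.0, -0.0, 105.2]
ft_force: [1.3, 0.8, -0.6]
finger_gap: 85.2
grip_force: 0.0
```

>>> apply_moves:
  series: "0 0 0 0 -1;0 0 0 0 -1;0 0 0 0 -1"

```text
time: 5.33
tool_pos: [537.5, 353.2, 26.3]
tcp_rot: [-180.0, 0.0, 105.2]
ft_force: [-0.9, -0.9, -0.5]
finger_gap: 85.3
grip_force: 0.0
```

>>> apply_moves:
  series: "0 0.0035 0.0333 0 -1;0 0 0.0333 0 -1;0 0 0 0 -1;0 0 0 0 -1;0 0 0 0 -1"

```text
time: 5.75
tool_pos: [538.1, 353.3, 5.8]
tcp_rot: [-179.9, 0.0, 105.2]
ft_force: [0.7, 0.1, 0.1]
finger_gap: 85.6
grip_force: 0.0
```

>>> apply_moves:
  series: "0 0 0 0 -1;0 0 0 0 -1;0 0 0 0 -1;0 0 0 0 -1;0 0 0 0 1"

```text
time: 6.17
tool_pos: [538.7, 353.6, 6.7]
tcp_rot: [180.0, -0.0, 105.2]
ft_force: [0.4, 0.4, -0.2]
finger_gap: 75.5
grip_force: 0.0
```

>>> apply_moves:
  series: "0 0 0 0 1;0 0 0 0 1;0 0 0 0 1;0 0 0 0 1;0 0 0 0 1"

```text
time: 6.58
tool_pos: [538.8, 353.7, 6.9]
tcp_rot: [180.0, -0.0, 105.2]
ft_force: [1.2, 0.3, -0.3]
finger_gap: 19.4
grip_force: 77.9
```

>>> apply_moves:
  series: "0 0 0 0 1;0 0 0 0 1;0 0 0 0 1;0 0 0 0 1;0 0 0 0 1"

```text
time: 7.0
tool_pos: [538.7, 353.6, 6.6]
tcp_rot: [180.0, -0.0, 105.2]
ft_force: [1.5, 0.7, 2.3]
finger_gap: 19.1
grip_force: 78.0
```

>>> apply_moves:
  series: "0 0 -0.04 0 1;0 0 -0.06 0 1;0 0 -0.06 0 1;0 0 0 0.0511 1;0 0 0 0.0511 1"

```text
time: 7.42
tool_pos: [539.7, 354.1, 57.1]
tcp_rot: [179.8, -0.1, 93.3]
ft_force: [-0.1, 0.3, -1.0]
finger_gap: 19.1
grip_force: 77.9
```

>>> apply_moves:
  series: "0 0 0 0.0511 1;0 0 0 0.0511 1;0 0 0 0.0511 1;-0.05 0.026 0 0 1;-0.1 0.052 0 0 1"

```text
time: 7.83
tool_pos: [549.4, 306.6, 55.1]
tcp_rot: [-180.0, -0.1, 76.1]
ft_force: [1.0, 0.1, -0.7]
finger_gap: 18.9
grip_force: 78.0
```

>>> apply_moves:
  series: "-0.1 0.052 0 0 1;-0.1 0.052 0 0 1;-0.057 0.027 0 0 1;0 0 0 0 1;0 0 0 0 1"

```text
time: 8.25
tool_pos: [569.9, 218.8, 54.9]
tcp_rot: [-180.0, -0.0, 75.8]
ft_force: [-0.4, -0.4, -0.3]
finger_gap: 19.2
grip_force: 78.1
```

>>> apply_moves:
  series: "0 0 0 0 1;0 0 0 0 1;0 0 0 0 1;0 0 0 0 1;0 0 0 0 1"

```text
time: 8.67
tool_pos: [569.5, 220.6, 54.4]
tcp_rot: [-180.0, -0.0, 76.0]
ft_force: [1.3, 0.1, -1.6]
finger_gap: 19.0
grip_force: 78.1
```

>>> apply_moves:
  series: "0 0 0 0 1;0 0 0 0 1;0 0 0 0 1;0 0 0 0 1;0 0 0 0 1"

```text
time: 9.08
tool_pos: [569.8, 219.8, 54.4]
tcp_rot: [180.0, 0.0, 76.0]
ft_force: [-0.7, 0.1, -1.6]
finger_gap: 18.9
grip_force: 78.1
```

```bash
cat > look.py <<'E'
from bench import sense,snapshot
from h import *
import sys
tag=sys.argv[1]
st=sense();print(st['tool_pos'].round(1),st['tcp_rot'].round(2),st['ft_force'].round(1))
Tw=None
for n in("top","scene","wrist"):
    s=snapshot(n);T=world_from_cam(st,s) if n=="wrist" else s['extrinsics']
    pickle.dump((st,s,T),open(f'{tag}_{n}.pkl','wb'));cv2.imwrite(f'pics/{tag}_{n}.png',s['frame'])
    P,uv=cloud(s,T)
    # rod points within corridor of expected axis
    y=np.radians(st['tcp_rot'][2]);b=-np.array([np.cos(y),np.sin(y)]);p=np.array([-b[1],b[0]])
    d=P[:,:2]-st['tool_pos'][:2];al=d@b;la=d@p
    k=(al>50)&(al<200)&(abs(la)<14)&(P[:,2]>st['tool_pos'][2]-5)&(P[:,2]<st['tool_pos'][2]+35)
    q=np.c_[al,la,P[:,2]][k];
    if len(q)<20: print(n,'few',len(q));continue
    e=np.arange(50,200,15);
    print(n,len(q),'tip',np.sort(q[:,0])[-5:].round(1))
    for a in e:
        w=q[(q[:,0]>=a)&(q[:,0]<a+15)]
        if len(w)>4:print('  along %.0f lat mid %.1f (%.1f..%.1f) ztop %.1f'%(a+7,(w[:,1].min()+w[:,1].max())/2,w[:,1].min(),w[:,1].max(),np.percentile(w[:,2],95)))
E
python3 look.py a
```

```text
[569.8 219.8  54.4] [180.     0.    75.96] [-0.7  0.1 -1.6]
top 314 tip [176.1 176.4 176.6 177.  177.2]
  along 72 lat mid -1.3 (-6.8..4.2) ztop 78.4
  along 87 lat mid -1.4 (-7.3..4.5) ztop 77.8
  along 102 lat mid -1.6 (-7.2..4.1) ztop 77.4
  along 117 lat mid -1.7 (-7.4..4.1) ztop 77.8
  along 132 lat mid -1.6 (-7.6..4.4) ztop 76.8
  along 147 lat mid -2.0 (-7.9..3.9) ztop 77.2
  along 162 lat mid -1.9 (-7.8..4.0) ztop 78.9
  along 177 lat mid -2.2 (-7.6..3.2) ztop 77.9
scene 322 tip [177.2 177.3 177.4 177.7 177.9]
  along 57 lat mid -0.1 (-6.0..5.9) ztop 75.5
  along 72 lat mid -0.7 (-6.2..4.8) ztop 74.9
  along 87 lat mid -0.2 (-5.8..5.4) ztop 76.7
  along 102 lat mid -0.6 (-6.2..5.0) ztop 75.9
  along 117 lat mid -0.3 (-6.3..5.8) ztop 75.6
  along 132 lat mid -0.7 (-6.3..4.9) ztop 75.8
  along 147 lat mid -0.5 (-6.5..5.4) ztop 75.3
  along 162 lat mid -0.6 (-6.6..5.3) ztop 76.1
  along 177 lat mid -0.9 (-5.7..3.9) ztop 75.6
wrist few 0
```

>>> apply_moves:
  series: "0 -0.0027 -0.0007 -0.0035 1;-0.03 0 0 0 1;-0.03 0 0 0 1;-0.03 0 0 0 1;-0.02 0 0 0 1"

```text
time: 9.65
tool_pos: [560.7, 186.4, 54.5]
tcp_rot: [-180.0, 0.0, 76.3]
ft_force: [-1.0, 0.0, -1.0]
finger_gap: 19.1
grip_force: 78.1
```

>>> apply_moves:
  series: "0 0 0 0 1;0 0 0 0 1;0 0 0 0 1;0 0 0 0 1;0 0 0 0 1"

```text
time: 10.07
tool_pos: [561.2, 188.3, 54.7]
tcp_rot: [180.0, -0.0, 76.4]
ft_force: [0.7, 0.4, -1.2]
finger_gap: 19.1
grip_force: 78.1
```

>>> apply_moves:
  series: "0 0 0 0 1;0 0 0 0 1;0 0 0 0 1"

```text
time: 10.32
tool_pos: [561.1, 188.1, 54.6]
tcp_rot: [-180.0, 0.0, 76.4]
ft_force: [0.2, -0.5, -0.6]
finger_gap: 19.2
grip_force: 78.1
```

```bash
python3 look.py b; python3 - <<'E'
import cv2
a=cv2.imread('pics/b_top.png')[215:315,260:430];cv2.imwrite('pics/b_crop.png',cv2.resize(a,None,fx=4.5,fy=4.5,interpolation=2))
E
```

```text
[561.1 188.1  54.6] [-180.      0.     76.38] [ 0.2 -0.5 -0.6]
top 309 tip [185.6 185.7 185.7 185.8 186.2]
  along 87 lat mid -1.2 (-7.0..4.6) ztop 79.3
  along 102 lat mid -1.7 (-7.6..4.3) ztop 77.9
  along 117 lat mid -1.7 (-7.6..4.1) ztop 78.4
  along 132 lat mid -1.7 (-7.7..4.3) ztop 77.0
  along 147 lat mid -1.9 (-7.7..4.0) ztop 78.7
  along 162 lat mid -2.1 (-8.0..3.8) ztop 77.9
  along 177 lat mid -4.5 (-13.8..4.9) ztop 77.9
  along 192 lat mid -0.0 (-13.9..13.9) ztop 88.3
scene 373 tip [195.7 195.7 195.8 195.8 196.2]
  along 57 lat mid -0.1 (-5.8..5.5) ztop 75.9
  along 72 lat mid -0.5 (-6.0..5.0) ztop 76.2
  along 87 lat mid -0.3 (-6.3..5.6) ztop 75.6
  along 102 lat mid -0.7 (-6.2..4.8) ztop 75.6
  along 117 lat mid -0.4 (-6.4..5.5) ztop 76.1
  along 132 lat mid -0.3 (-6.2..5.6) ztop 76.0
  along 147 lat mid -0.9 (-6.6..4.8) ztop 76.1
  along 162 lat mid -0.6 (-6.5..5.3) ztop 76.2
  along 192 lat mid -0.2 (-13.8..13.3) ztop 88.5
wrist few 0
```

View pics/b_crop.png

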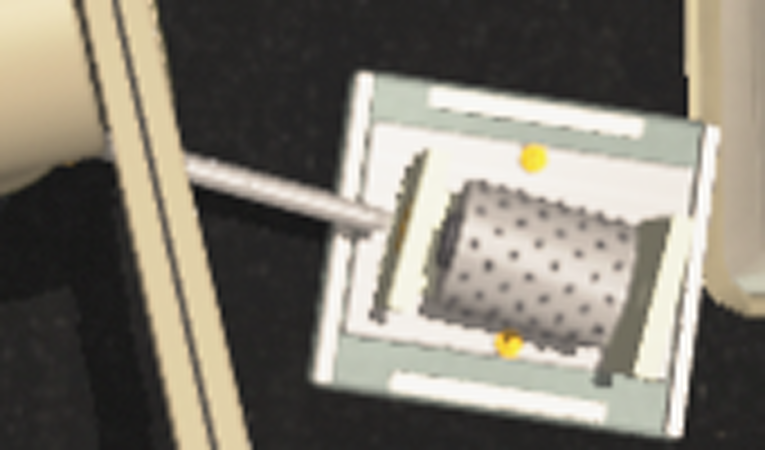

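The rod points straight at the hole in the near cheek, with the tip at about (388,226) just short of the face.

>>> apply_moves:
  series: "-0.007 0 0 0 1;-0.007 0 0 0 1;-0.007 0 0 0 1;0 0 0 0 1;0 0 0 0 1"

```text
time: 10.88
tool_pos: [559.7, 181.6, 54.6]
tcp_rot: [-180.0, -0.0, 76.3]
ft_force: [-0.2, 1.3, -1.9]
finger_gap: 19.1
grip_force: 78.1
```

>>> apply_moves:
  series: "-0.007 0 0 0 1;-0.007 0 0 0 1;0 0 0 0 1;0 0 0 0 1;0 0 0 0 1"

```text
time: 11.3
tool_pos: [558.7, 177.8, 54.6]
tcp_rot: [-180.0, -0.0, 76.4]
ft_force: [0.2, -0.2, -0.6]
finger_gap: 19.1
grip_force: 78.1
```

>>> apply_moves:
  series: "-0.007 0 0 0 1;-0.007 0 0 0 1;0 0 0 0 1;0 0 0 0 1;0 0 0 0 1"

```text
time: 11.72
tool_pos: [557.7, 173.7, 54.6]
tcp_rot: [-180.0, -0.0, 76.4]
ft_force: [-1.3, -1.2, -1.1]
finger_gap: 19.2
grip_force: 78.1
```

>>> apply_moves:
  series: "-0.007 0 0 0 1;0 0 0 0 1;0 0 0 0 1"

```text
time: 11.97
tool_pos: [557.2, 171.5, 54.6]
tcp_rot: [-180.0, 0.0, 76.4]
ft_force: [0.5, 0.7, -1.7]
finger_gap: 18.8
grip_force: 78.1
```

>>> apply_moves:
  series: "-0.007 0 0 0 1;-0.007 0 0 0 1;-0.007 0 0 0 1;0 0 0 0 1;0 0 0 0 1"

```text
time: 12.38
tool_pos: [555.7, 165.3, 54.6]
tcp_rot: [180.0, -0.0, 76.3]
ft_force: [-0.8, -0.3, -1.0]
finger_gap: 19.4
grip_force: 78.1
```

>>> apply_moves:
  series: "-0.007 0 0 0 1;-0.007 0 0 0 1;0 0 0 0 1;0 0 0 0 1;0 0 0 0 1"

```text
time: 12.8
tool_pos: [554.7, 161.4, 54.6]
tcp_rot: [-180.0, -0.0, 76.4]
ft_force: [0.0, 0.1, -1.3]
finger_gap: 19.1
grip_force: 78.1
```

>>> apply_moves:
  series: "-0.007 0 0 0 1;-0.007 0 0 0 1;0 0 0 0 1;0 0 0 0 1;0 0 0 0 1"

```text
time: 13.22
tool_pos: [553.8, 157.3, 54.7]
tcp_rot: [180.0, -0.0, 76.4]
ft_force: [0.1, -0.1, -1.3]
finger_gap: 19.6
grip_force: 78.1
```

>>> apply_moves:
  series: "-0.01 0 0 0 1;-0.01 0 0 0 1;-0.01 0 0 0 1;0 0 0 0 1;0 0 0 0 1"

```text
time: 13.63
tool_pos: [551.6, 148.3, 54.6]
tcp_rot: [-180.0, -0.0, 76.3]
ft_force: [-0.4, -0.1, -1.1]
finger_gap: 19.2
grip_force: 78.1
```

>>> apply_moves:
  series: "-0.01 0 0 0 1;-0.01 0 0 0 1;-0.01 0 0 0 1;0 0 0 0 1;0 0 0 0 1"

```text
time: 14.05
tool_pos: [549.5, 139.6, 54.7]
tcp_rot: [180.0, -0.0, 76.3]
ft_force: [-0.5, -0.2, -2.0]
finger_gap: 19.0
grip_force: 78.1
```

>>> apply_moves:
  series: "-0.01 0 0 0 1;-0.01 0 0 0 1;-0.01 0 0 0 1;0 0 0 0 1;0 0 0 0 1"

```text
time: 14.47
tool_pos: [547.3, 130.9, 54.6]
tcp_rot: [-180.0, -0.0, 76.3]
ft_force: [-0.5, 1.1, -0.6]
finger_gap: 19.5
grip_force: 78.1
```

>>> apply_moves:
  series: "-0.01 0 0 0 1;-0.01 0 0 0 1;-0.01 0 0 0 1;0 0 0 0 1;0 0 0 0 1"

```text
time: 14.88
tool_pos: [545.2, 122.1, 54.6]
tcp_rot: [-180.0, 0.0, 76.3]
ft_force: [0.5, 0.2, -0.6]
finger_gap: 19.0
grip_force: 78.1
```

>>> apply_moves:
  series: "-0.01 0 0 0 1;-0.01 0 0 0 1;-0.01 0 0 0 1;0 0 0 0 1;0 0 0 0 1"

```text
time: 15.3
tool_pos: [543.1, 113.4, 54.6]
tcp_rot: [-180.0, -0.0, 76.3]
ft_force: [-0.7, -0.4, -1.5]
finger_gap: 19.4
grip_force: 78.1
```

>>> apply_moves:
  series: "-0.01 0 0 0 1;-0.01 0 0 0 1;-0.01 0 0 0 1;0 0 0 0 1;0 0 0 0 1"

```text
time: 15.72
tool_pos: [541.0, 104.7, 54.6]
tcp_rot: [-180.0, -0.0, 76.3]
ft_force: [0.8, 0.8, -1.5]
finger_gap: 19.3
grip_force: 78.1
```

>>> apply_moves:
  series: "-0.01 0 0 0 1;-0.01 0 0 0 1;-0.01 0 0 0 1;0 0 0 0 1;0 0 0 0 1"

```text
time: 16.13
tool_pos: [538.9, 95.9, 54.6]
tcp_rot: [-180.0, -0.0, 76.3]
ft_force: [-0.4, 0.0, -1.3]
finger_gap: 19.7
grip_force: 78.1
```

```bash
python3 -c "
from bench import sense
s=sense();print(s['wrist_torque'],s['ft_force'],s['tool_pos'],s['tcp_rot'])"
```

```text
[-0.01830178  0.00113677 -0.00382942] [-0.40900734  0.03235271 -1.27374996] [538.85366774  95.8873435   54.62712484] [-1.79999321e+02 -4.72017718e-04  7.63391651e+01]
```

>>> apply_moves:
  series: "-0.01 0 0 0 1;-0.01 0 0 0 1;-0.01 0 0 0 1;-0.007 0 0 0 1;0 0 0 0 1"

```text
time: 16.55
tool_pos: [536.1, 84.9, 54.6]
tcp_rot: [-180.0, 0.0, 76.3]
ft_force: [0.8, 0.1, -1.4]
finger_gap: 19.5
grip_force: 78.1
```

>>> apply_moves:
  series: "-0.007 0 0 0 1;-0.007 0 0 0 1;0 0 0 0 1;0 0 0 0 1;0 0 0 0 1"

```text
time: 16.97
tool_pos: [535.3, 81.3, 54.7]
tcp_rot: [180.0, -0.0, 76.4]
ft_force: [0.5, -0.4, -1.7]
finger_gap: 19.1
grip_force: 78.1
```

>>> apply_moves:
  series: "-0.007 0 0 0 1;-0.007 0 0 0 1;0 0 0 0 1;0 0 0 0 1;0 0 0 0 1"

```text
time: 17.38
tool_pos: [534.3, 77.1, 54.6]
tcp_rot: [-180.0, -0.0, 76.4]
ft_force: [-0.2, 0.6, -1.2]
finger_gap: 19.1
grip_force: 78.1
```

>>> apply_moves:
  series: "-0.007 0 0 0 1;0 0 0 0 1;0 0 0 0 1"

```text
time: 17.63
tool_pos: [533.8, 75.0, 54.6]
tcp_rot: [-180.0, 0.0, 76.4]
ft_force: [-0.5, -0.6, -1.5]
finger_gap: 19.0
grip_force: 78.1
```

>>> apply_moves:
  series: "-0.007 0 0 0 1;0 0 0 0 1;0 0 0 0 1;0 0 0 0 1"

```text
time: 17.97
tool_pos: [533.3, 73.1, 54.6]
tcp_rot: [180.0, -0.0, 76.4]
ft_force: [-1.0, 0.4, -0.9]
finger_gap: 18.7
grip_force: 78.1
```

>>> apply_moves:
  series: "-0.007 0 0 0 1;0 0 0 0 1;0 0 0 0 1;0 0 0 0 1"

```text
time: 18.3
tool_pos: [532.8, 71.0, 54.6]
tcp_rot: [-180.0, -0.0, 76.4]
ft_force: [0.1, -0.3, -1.1]
finger_gap: 19.0
grip_force: 78.1
```

>>> apply_moves:
  series: "-0.007 0 0 0 1;0 0 0 0 1;0 0 0 0 1;0 0 0 0 1"

```text
time: 18.63
tool_pos: [532.3, 69.0, 54.6]
tcp_rot: [180.0, -0.0, 76.4]
ft_force: [-0.0, -0.6, -1.2]
finger_gap: 19.3
grip_force: 78.1
```

>>> apply_moves:
  series: "-0.007 0 0 0 1;0 0 0 0 1;-0.007 0 0 0 1;0 0 0 0 1;0 0 0 0 1"

```text
time: 19.05
tool_pos: [531.2, 64.8, 54.6]
tcp_rot: [-180.0, 0.0, 76.4]
ft_force: [-0.5, 0.2, -1.2]
finger_gap: 19.2
grip_force: 78.1
```

>>> apply_moves:
  series: "-0.007 0 0 0 1;0 0 0 0 1;-0.007 0 0 0 1;0 0 0 0 1;0 0 0 0 1"

```text
time: 19.47
tool_pos: [530.3, 60.7, 54.6]
tcp_rot: [-180.0, 0.0, 76.4]
ft_force: [0.3, -0.3, -1.5]
finger_gap: 19.2
grip_force: 78.2
```

>>> apply_moves:
  series: "-0.007 0 0 0 1;0 0 0 0 1;-0.007 0 0 0 1;0 0 0 0 1;0 0 0 0 1"

```text
time: 19.88
tool_pos: [529.3, 56.6, 54.6]
tcp_rot: [-180.0, 0.0, 76.4]
ft_force: [-1.0, -0.6, -0.8]
finger_gap: 19.3
grip_force: 78.2
```

>>> apply_moves:
  series: "-0.007 0 0 0 1;0 0 0 0 1;-0.007 0 0 0 1;0 0 0 0 1;0 0 0 0 1"

```text
time: 20.3
tool_pos: [528.3, 52.5, 54.6]
tcp_rot: [-180.0, 0.0, 76.4]
ft_force: [-2.2, -0.2, -2.0]
finger_gap: 19.4
grip_force: 78.2
```

>>> apply_moves:
  series: "-0.007 0 0 0 1;0 0 0 0 1;-0.007 0 0 0 1;0 0 0 0 1;0 0 0 0 1"

```text
time: 20.72
tool_pos: [527.3, 48.4, 54.6]
tcp_rot: [-180.0, 0.0, 76.4]
ft_force: [-1.0, -0.6, -0.7]
finger_gap: 19.3
grip_force: 78.2
```

>>> apply_moves:
  series: "-0.005 0 0 0 1;0 0 0 0 1;0 0 0 0 1;0 0 0 0 1"

```text
time: 21.05
tool_pos: [527.0, 47.1, 54.6]
tcp_rot: [180.0, 0.0, 76.4]
ft_force: [-1.6, -0.2, -1.9]
finger_gap: 18.8
grip_force: 78.3
```

```bash
python3 -c "
from bench import sense
s=sense();print(s['wrist_torque'],s['ft_force'],s['tool_pos'],s['tcp_rot'])"
```

```text
[-0.0241656   0.20449858 -0.20407163] [-1.5863698  -0.18726018 -1.9262347 ] [527.01778196  47.0563836   54.64202702] [1.79997170e+02 9.67583180e-03 7.63640293e+01]
```

>>> apply_moves:
  series: "-0.004 0 0 0 1;0 0 0 0 1;0 0 0 0 1;0 0 0 0 1"

```text
time: 21.38
tool_pos: [526.7, 46.0, 54.6]
tcp_rot: [-180.0, 0.0, 76.4]
ft_force: [-1.5, 0.4, -1.2]
finger_gap: 19.3
grip_force: 78.3
```

>>> apply_moves:
  series: "-0.004 0 0 0 1;0 0 0 0 1;0 0 0 0 1;0 0 0 0 1"

```text
time: 21.72
tool_pos: [526.4, 44.8, 54.6]
tcp_rot: [-180.0, 0.0, 76.4]
ft_force: [-0.8, 0.2, -1.6]
finger_gap: 19.0
grip_force: 78.3
```

>>> apply_moves:
  series: "-0.003 0 0 0 1;0 0 0 0 1;0 0 0 0 1;0 0 0 0 1"

```text
time: 22.05
tool_pos: [526.2, 43.9, 54.6]
tcp_rot: [-180.0, 0.0, 76.4]
ft_force: [-0.7, 0.5, -0.5]
finger_gap: 19.3
grip_force: 78.3
```

>>> apply_moves:
  series: "-0.003 0 0 0 1;0 0 0 0 1;0 0 0 0 1;0 0 0 0 1"

```text
time: 22.38
tool_pos: [526.0, 43.0, 54.6]
tcp_rot: [-180.0, 0.0, 76.4]
ft_force: [-1.4, 0.6, -1.1]
finger_gap: 19.1
grip_force: 78.3
```

>>> apply_moves:
  series: "-0.002 0 0 0 1;0 0 0 0 1;0 0 0 0 1;0 0 0 0 1"

```text
time: 22.72
tool_pos: [525.9, 42.6, 54.6]
tcp_rot: [-180.0, -0.0, 76.4]
ft_force: [-1.1, 2.6, -0.2]
finger_gap: 19.2
grip_force: 78.3
```

>>> apply_moves:
  series: "-0.002 0 0 0 1;0 0 0 0 1;0 0 0 0 1;0 0 0 0 1"

```text
time: 23.05
tool_pos: [525.9, 42.6, 54.7]
tcp_rot: [180.0, -0.1, 76.4]
ft_force: [-0.5, 5.3, -2.2]
finger_gap: 19.3
grip_force: 78.2
```

>>> apply_moves:
  series: "0.001 0 0 0 1;0 0 0 0 1;0 0 0 0 0.3;0 0 0 0 0;0 0 0 0 -0.3"

```text
time: 23.47
tool_pos: [526.2, 41.7, 55.0]
tcp_rot: [179.9, 0.0, 76.4]
ft_force: [-0.0, 0.2, 0.6]
finger_gap: 53.4
grip_force: 0.0
```

>>> apply_moves:
  series: "0 0 0 0 -0.5;0 0 0 0 -0.5;0 0 0 0 -0.5;0 0 0 0 -0.5;0 0 0 0 -0.5"

```text
time: 23.88
tool_pos: [525.8, 42.2, 54.6]
tcp_rot: [180.0, 0.0, 76.4]
ft_force: [-0.6, 0.5, -0.5]
finger_gap: 64.3
grip_force: 0.0
```

```bash
python3 - <<'E'
from bench import sense,snapshot
from h import *
st=sense();s=snapshot("wrist");print(st['tool_pos'],st['finger_gap'],st['ft_force'])
t=snapshot("scene");cv2.imwrite('pics/d.png',np.vstack([s['frame'][120:420],cv2.resize(t['frame'][220:380,200:400],(375,300)).__class__ and cv2.copyMakeBorder(cv2.resize(t['frame'][220:380,200:400],(375,300)),0,0,0,185,0)]))
E
```

```text
[525.82352627  42.16791863  54.64283097] 64.2977806317482 [-0.61175758  0.45642273 -0.48942169]
```

View pics/d.png

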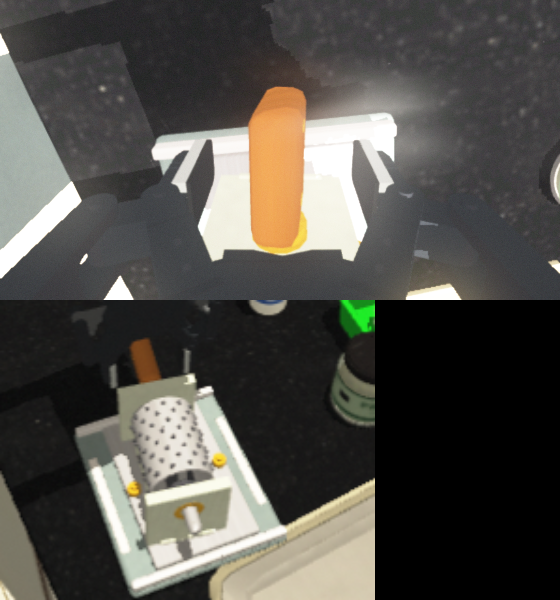

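The axle has seated, with the tip out of the far cheek at about (192,518) and the fingers clear of the grip. I'll retreat straight up.

>>> apply_moves:
  series: "0 0 -0.03 0 -0.5;0 0 -0.06 0 -0.5;0 0 -0.12 0 -0.5;0 0 -0.12 0 -0.5;0 0 -0.12 0 -0.5"

```text
time: 24.4
tool_pos: [525.2, 42.2, 191.5]
tcp_rot: [-180.0, 0.0, 76.4]
ft_force: [0.4, -0.3, 0.4]
finger_gap: 64.0
grip_force: 0.0
```

>>> apply_moves:
  series: "0.1 0 0 0 -0.5;0.1 0 0 0 -0.5;0 0 0 0 -0.5;0 0 0 0 -0.5;0 0 0 0 -0.5"

```text
time: 24.82
tool_pos: [539.7, 100.4, 189.8]
tcp_rot: [-180.0, 0.0, 76.4]
ft_force: [0.5, -0.4, 0.4]
finger_gap: 63.6
grip_force: 0.0
```

>>> apply_moves:
  series: "0 0 0 0 -0.5;0 0 0 0 -0.5;0 0 0 0 -0.5;0 0 0 0 -0.5;0 0 0 0 -0.5"

```text
time: 25.23
tool_pos: [539.9, 100.1, 189.6]
tcp_rot: [-180.0, 0.0, 76.3]
ft_force: [0.8, 0.3, 0.1]
finger_gap: 64.1
grip_force: 0.0
```

```bash
python3 - <<'E'
from bench import sense,snapshot
from h import *
st=sense();s=snapshot("wrist");T=world_from_cam(st,s);f=s['frame']
P,uv=cloud(s,T);b=np.array([-.2436,-.9699]);p=np.array([-b[1],b[0]]);d=P[:,:2]-[516.7,8.6];al,la=d@b,d@p
k=(abs(la)<20)&(al>-75)&(al<2)&(P[:,2]>55);print('tops along bore (0=face):')
for a in range(-72,0,4):
    w=k&(al>=a)&(al<a+4)
    if w.sum()>3:print(a,P[w,2].max().round(1),la[w].min().round(1),la[w].max().round(1))
cv2.imwrite('pics/e.png',f)
E
```

```text
tops along bore (0=face):
-68 87.1 -9.6 8.9
-64 89.0 -11.3 10.8
-60 88.9 -11.2 11.7
-56 89.3 -11.3 11.8
-52 89.3 -11.3 10.7
-48 89.2 -11.3 10.8
-44 89.1 -11.3 11.0
-40 89.5 -11.4 11.0
-36 89.2 -11.4 11.1
-32 89.7 -11.4 11.2
-28 90.1 -11.5 11.3
-24 89.9 -11.5 11.4
-20 90.2 -11.5 11.5
-16 89.4 -11.6 11.5
-12 89.3 -10.6 11.6
-8 86.9 -3.7 13.3
-4 94.5 -19.6 19.9
```

View pics/e.png

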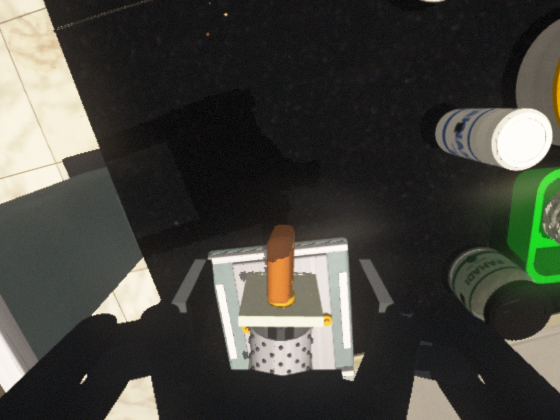

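The grip spans about 66 mm to 6–8 mm in front of the near face, level and on the bore line. The salt shaker and jar still look upright. I'm handing in.

```bash
python3 -c "
from bench import hand_in
print(hand_in())"
```

```text
the job is handed in; nothing more can be done
None
```

I threaded the axle through the near bearing, the hub and the far bearing, seated the collar against the near cheek at about 5 N, let go and handed in at about 25 s; the hand-in returned no verdict.

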